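# Draw the dish tray out to its loading line and hold it level

## Task

Unlock the upper tray of the steel dish rack by lifting its locking pin right up by the black knob, then draw that tray straight out by its handle until the loading line engraved across it is flush with the rack's front edge. Past half-way the tray tips as soon as it is let go, so finish while still holding it there, level and still resting on its runners, so that the next dishes can be loaded behind the two already on it. Those two stay in their places, and everything else on the bench is left alone.

Things in the scene. Friction and masses are not known exactly. Their poses are not given: they have to be found in the camera images.
- rack: Two-tier open steel dish rack, 262 deep x 228 wide x 139 mm high, fixed on the bench. Origin: centre of its footprint at bench height; x to its back (front faces -x), y to its left, z up. The upper tray lies loose on runners 105 mm above the bench, 3 mm play each side between the side sheets, under a clear flat dust cover whose underside is 31 mm above the runners. Lower tray and its dishes are fixed.
- rack_edge (a point): Middle of the rack's front edge at the height of the upper runners (on the rack's axes: 131 mm in front of its origin, 105 mm up). The tray's loading line must come over this edge. Axes as the rack's.
- tray: Upper tray: plain sheet metal, 240 long x 214 wide, rim 10 mm high, floor 3 mm, 0.35 to 0.55 kg. Origin: middle of the floor's underside; axes as the rack's. Draw it out along -x. At the start its front rim is 4 to 17 mm behind the rack's front edge; at the line 170 mm overhang, 70 mm stay on the runners and it tips nose-down unless the handle is held up with 1.5 to 4 N.
- tray_line (a point): Middle of the loading line: dark, 2 mm wide, engraved straight across the tray's floor and nicked into both side rims, 170 mm behind the front rim (50 mm behind the tray's origin); this point is at the height of the floor's underside. Axes as the tray's.
- tray_handle (a point): Centre of the handle's black flat-sided grip bar: 12 mm thick along x, 104 mm long along the tray's y, 14 mm high, 32 mm in front of the tray's front rim and 60 mm above its underside (165 mm above the bench). Pinch it from above in the middle, jaws closing along x; a 6 mm rod stands 44 mm either side. The rack's cover begins 15 to 28 mm behind the bar's centre, its top 26 mm below that centre. Axes as the tray's.
- lock_pin (a joint): Height of the captive locking pin in m: 0 to 0.003 at the start = down in front of the tray's front rim, blocking it; 0.026 = fully lifted. The rim passes from about 0.010; right up means 0.020 or more. Slides straight up against 2.5 to 3 N of friction and stays where it is left.
- pin_knob (a point): Centre of the pin's black upright knob, 17 mm in diameter, 27 mm high; moves with the pin. When down: 137 mm in front of and 102 mm to the right (-y) of the rack's origin, 174 mm above the bench, over a small bracket arm whose top is 17 mm below the knob's underside.
- dish_left: Culture dish with lid, 91 mm in diameter and 17 mm high, standing loose in the front left of the tray, its edge 5 to 25 mm behind the front rim. Origin: centre of its underside.
- dish_right: The like dish in the front right of the tray. Origin: centre of its underside.
- waiting_low: Lower of two stacked culture dishes (91 x 17 mm each) that wait on the bench; leave alone. Origin: centre of its underside.
- waiting_top: Upper dish of that stack; leave alone. Origin: centre of its underside.
- timer: Small white bench timer, 70 x 64 x 17 mm, on the bench; leave alone. Origin: centre of its underside.
- beaker: Small empty beaker, 54 mm wide, 71 mm high, on the bench; leave alone. Origin: centre of its underside.
- marker_black: Felt marker lying on the bench near the front edge, 136 mm long, 17 mm thick; leave alone. Origin: on the bench under its middle; it lies along its y.

How it is judged:
On the way, in this order (a step that is already met when the one before it is completed fails the run):
1. the locking pin is lifted clear of the tray (value of joint lock_pin above 0.02 m), for 0.2 s.
2. the tray is drawn out level to its loading line (x of tray_line in the frame of rack_edge between -0.008 and 0.008 m and angle between tray_line's own z axis and vertical below 0.06 rad), for 0.2 s.
At the end, for the whole second after the job is handed in: Loading line within 6 mm of the rack's front edge; tray level (within 0.04 rad), at rest, carried by the runners at its back and by the fingers (contact over 1 N); locking pin still up (20 mm or more); both dishes flat in the front of the tray (x of tray_line in the frame of rack_edge between -0.006 and 0.006 m and z of tray_line in the frame of rack_edge between -0.004 and 0.008 m and angle between tray_line's own z axis and vertical below 0.04 rad and value of joint lock_pin above 0.02 m and contact force between the fingers and tray above 1 N and contact force between tray and rack above 0.3 N and linear speed of tray below 0.01 m/s and z of dish_left in the frame of tray between -0.001 and 0.008 m and x of dish_left in the frame of tray between -0.085 and -0.035 m and z of dish_right in the frame of tray between -0.001 and 0.008 m and x of dish_right in the frame of tray between -0.085 and -0.035 m); the arm keeps its last pose, push and grip.
It fails at once if the tray tips (angle between tray_line's own z axis and vertical above 0.15 rad).
It fails at once if a dish is tipped over (angle between any of dish_left, dish_right's own z axis and vertical above 0.25 rad).
It fails at once if something else on the bench is pushed away by more than 40 mm (distance of any of waiting_low, waiting_top, timer, beaker, marker_black from where it was at the start of the episode above 0.04 m).
It also fails if it takes over 42 s, if anything falls off the work surface, if the arm or the gripper's body presses on something with over 40 N, if the wrist force passes 120 N, or if a joint passes its speed limit or range.

## Robot

A 6-joint arm with a two-finger parallel gripper is mounted at the origin on a cart in front of the work surface, level with it; the furniture and walls round the work are solid. World frame = base frame: x ahead of the robot, y to its left, z up, the work surface at z = 0. Lengths are in m, angles in rad, forces in N, time in s.
With the tool pointing down it reaches from about 0.35 to 0.775 m from the base axis. Payload 7.3 kg.
Tool frame: the origin (TCP) lies midway between the tips of the shut fingers; the grasp point (between the pads) lies robot.grasp_offset behind it (robot.grasp_offset is the distance from the TCP to the grasp point, in m); z points along the fingers, x is the direction in which the jaws open and shut, and the axes are right-handed (so a half turn about z gives the same grasp; the last joint's range is limited). The gripper opens to 92 mm and grips with 3 to 60 N. Pads are 19 mm wide; open, the fingers measure 130 mm over their backs; the gripper's body (75 mm by 190 mm) begins 47 mm behind the grasp point.
Start: joints at [-1.258, 0.342, 1.524, -0, 1.275, -0.146], TCP at [0.233, -0.471, 0.227] pointing down, gripper open.
Joint ranges: [-2.53, 2.53], [-0.77, 2.02], [0.04, 2.7], [-1, 4.14], [0.28, 2.66], [-3.11, 3.11]. Speed limits (rad/s): [2.57, 2.57, 3.14, 3.14, 3.14, 3.14].

## Interface

Orientations are given as [roll, pitch, yaw] about the fixed x, y, z axes, in that order (R = Rz(yaw) Ry(pitch) Rx(roll)).
In Python, from cell import robot gives the robot as it stands. The module is installed in compiled form; this text tells all that it offers.
- The arm moves only by the tool move_arm, never from a script. Its argument "increments" is a list of rows, each a list of 7 numbers: the finger opening in mm, from 0 to 91.8, then the shift along the tool's x, y, z in mm, then the turn, a rotation vector about the tool's x, y, z in rad. A call has 1 to 12 rows; each row shifts and turns the pose as measured when the row begins, along the tool's axes as they then stand; what a row does not reach is not made up. A row lasts 1/8 s, in which the tool goes at most 62.5 mm and 10.7 degrees, less where a joint would pass 70% of its speed; a pose out of reach is approached as far as the arm can. A call is refused whole if a number of a shift passes 62.5 or a number of a turn 0.188, either way. A call with a gripper value outside its range is refused whole. The fingers move at their own pace and stop on an object; "newtons" is the grip in N (left out, the last holds). Time passes only in rows, so rows that do not move let the fingers close. It gives the time, the measured TCP pose, the force and the opening at its end, in the units of the state.
- robot.observe(): the state, without advancing time (a new reading comes with each control period).
- robot.read_camera(name): name is "side" or "top" or "wrist"; returns a dict with "img" (384x512x3 uint8, red, green, blue), "fx", "fy", "cx", "cy" (pixels), "k1" (the pictures are not rectified: a ray, as slopes to the right and down, at radius r is drawn at 1 + k1 r^2 times it, then the intrinsics apply), "T" (4x4, takes a point from camera to world coordinates). Camera axes: x right, y down, z forward; pixel columns grow to the right and rows downward; lengths in m; the calibration is good to about 2 mm. A picture is of the moment at which its call begins. There is no depth.
- robot.hand_in(): hands the job in, once; it reports no verdict.
Trained networks look in the newest picture that a camera, given by its name, has taken for a name from the list of things; names that differ only in an ending like _2 or _b are one class to them, and where a whole thing is asked for, a point or a joint stands for the part that bears it (a point fixed in the world has none). Each returns a list of dicts, best first, with "conf" (0 to 1); they miss things now and then, are a little off and sometimes report something else, mostly with a low value. They report only what shows in the picture. A call takes as long as a camera call.
- robot.look_for(thing, camera): "rect" ([left, top, width, height] in pixels, round what is visible of it).
The state is a dict: "time": time; "qpos": joint angles; "qvel": joint speeds; "joint_efforts": joint torques, N m; "tool_pos": TCP position; "tool_rot": TCP orientation; "contact_force": force on the tool from outside, world axes, zero at the start; "torque": the same for the moment, N m; "opening": finger opening in m.
Only numpy, scipy, OpenCV 4.12 (cv2) and the standard library are available. Lean on these libraries where they do the work, as an engineer would, in place of code of your own. Each camera call takes 0.05 s, during which the arm holds its last target.

## Working session

There is one attempt and no reset: what is moved stays moved. The work goes in short steps, Python scripts to look and compute and a tool call to move; the robot and the scene stay as the last step left them, time stands still between calls to the robot, and variables do not carry over. Pictures are saved under pics/ and viewed, and the job is handed in when it is done.

Besides the shell and the picture viewer there is one more tool, called after ">>>" as name(argument=value, ...), one argument or row to a line, values as JSON. move_arm: Moves the arm, as the interface text tells. Its arguments: {"type":"object","properties":{"increments":{"type":"array"},"newtons":{"type":"number"}},"required":["increments"]}

```bash
mkdir -p pics
python3 - <<'E'
from cell import robot
import cv2
s=robot.observe()
for k,v in s.items(): print(k,v)
print(robot.grasp_offset)
for n in ["side","top","wrist"]:
    c=robot.read_camera(n)
    cv2.imwrite(f"pics/{n}0.png",c["img"][:,:,::-1])
    print(n,c["fx"],c["fy"],c["cx"],c["cy"],c["k1"],c["T"].round(4).tolist() if hasattr(c["T"],'round') else c["T"])
    if n!="wrist":
        for t in ["rack","tray_handle","pin_knob","tray_line","dish_left","waiting_top","timer","beaker","marker_black"]:
            print(t,[(r["rect"],round(r["conf"],2)) for r in robot.look_for(t,n)[:3]])
E
```

```text
time 0.0
qpos [-1.25800824e+00  3.42721772e-01  1.52503589e+00  1.56759859e-05
  1.27541215e+00 -1.46001603e-01]
qvel [-1.72321450e-03  1.71262304e-03  4.57901510e-04  8.64982154e-04
 -3.06048832e-05 -6.73754444e-04]
joint_efforts [ 4.26207798e-04 -4.31237698e+01 -2.44217741e+01  7.15392851e-02
  5.61062491e-02 -1.20130626e-04]
tool_pos [ 0.23239613 -0.4702938   0.22603888]
tool_rot [-3.14134837e+00  1.55820240e-03 -1.11201102e+00]
contact_force [-0.54067825  0.00227371  0.55092671]
torque [0.00987113 0.02239381 0.00148484]
opening 0.09171802312469389
0.0188
side 404.2989097693933 404.2989097693933 256.08023552228644 198.5959329172503 -0.003927147409708704 [[0.9465, -0.1444, 0.2886, 0.1939], [-0.3226, -0.4498, 0.8328, -1.1568], [0.0096, -0.8814, -0.4723, 0.6783], [0.0, 0.0, 0.0, 1.0]]
rack [([238.3, 218.4, 138.3, 150.6], 0.9)]
tray_handle [([264.2, 214.4, 107.1, 107.7], 0.83)]
pin_knob [([241.1, 217.9, 7.1, 19.5], 0.47)]
tray_line [([263.9, 216.8, 109.1, 111.3], 0.94)]
dish_left []
waiting_top [([198.3, 189.8, 23.5, 19.2], 0.83), ([262.0, 219.5, 108.3, 105.7], 0.44)]
timer [([206.2, 
[... 194 characters left out ...]
-0.9955, 0.0951, 0.3952], [-1.0, -0.0031, 0.0019, -0.1686], [-0.0016, -0.0951, -0.9955, 1.5304], [0.0, 0.0, 0.0, 1.0]]
rack [([313.8, 156.7, 97.6, 78.5], 0.85)]
tray_handle []
pin_knob []
tray_line []
dish_left []
waiting_top [([176.7, 208.8, 25.9, 23.8], 0.59), ([316.6, 173.7, 10.0, 32.0], 0.58)]
timer [([144.9, 195.9, 18.6, 25.3], 0.75)]
beaker [([136.8, 165.1, 17.9, 17.0], 0.69)]
marker_black [([245.5, 215.0, 5.4, 39.1], 0.48), ([174.8, 207.8, 29.0, 25.3], 0.44)]
wrist 286.5250482588357 286.5250482588357 258.99547275864467 192.27652678527105 0.013011725476317121 [[0.4428, -0.8567, -0.2645, 0.3045], [-0.8966, -0.4231, -0.1306, -0.4351], [-0.0, 0.295, -0.9555, 0.3835], [0.0, 0.0, 0.0, 1.0]]
```

Run:
```python
import cv2
for n,(x,y,w,h) in {"side":(170,150,230,230),"top":(120,120,310,150)}.items():
    im=cv2.imread(f"pics/{n}0.png")[y:y+h,x:x+w]
    k=min(800/w,600/h); k=int(k*10)/10
    print(n,k)
    cv2.imwrite(f"pics/{n}0z.png",cv2.resize(im,None,fx=k,fy=k,interpolation=cv2.INTER_CUBIC))
```

```text
side 2.6
top 2.5
```

View pics/side0.png

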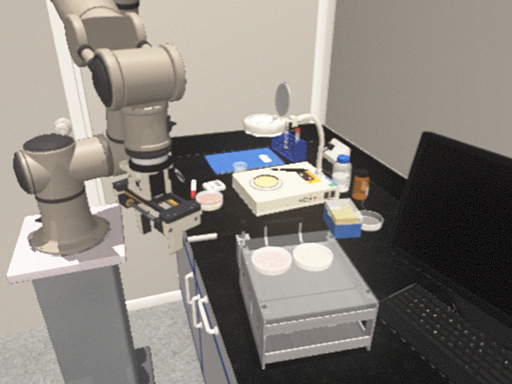

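View pics/top0.png

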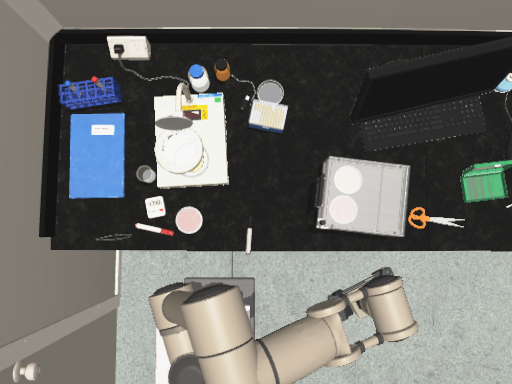

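View pics/wrist0.png

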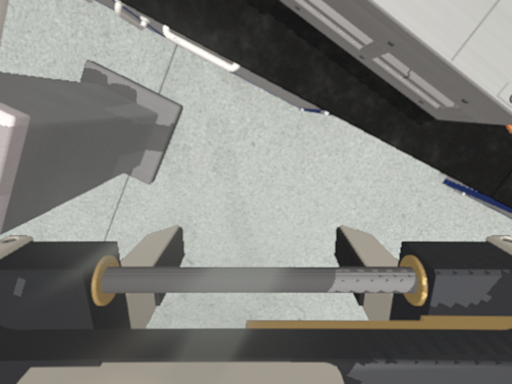

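Run:
```python
import cv2
for n,(x,y,w,h,k) in {"side":(225,210,160,155,3.8),"top":(300,145,120,100,6)}.items():
    im=cv2.imread(f"pics/{n}0.png")[y:y+h,x:x+w]
    cv2.imwrite(f"pics/{n}0z.png",cv2.resize(im,None,fx=k,fy=k,interpolation=cv2.INTER_CUBIC))
```

```text
(no output)
```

View pics/side0z.png

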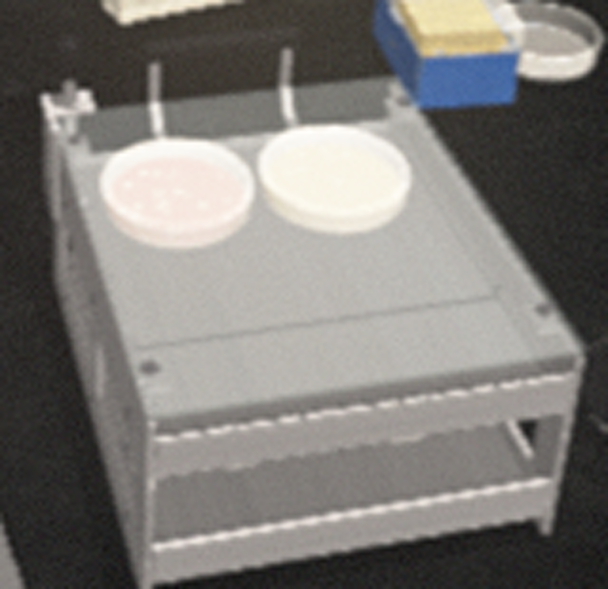

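View pics/top0z.png

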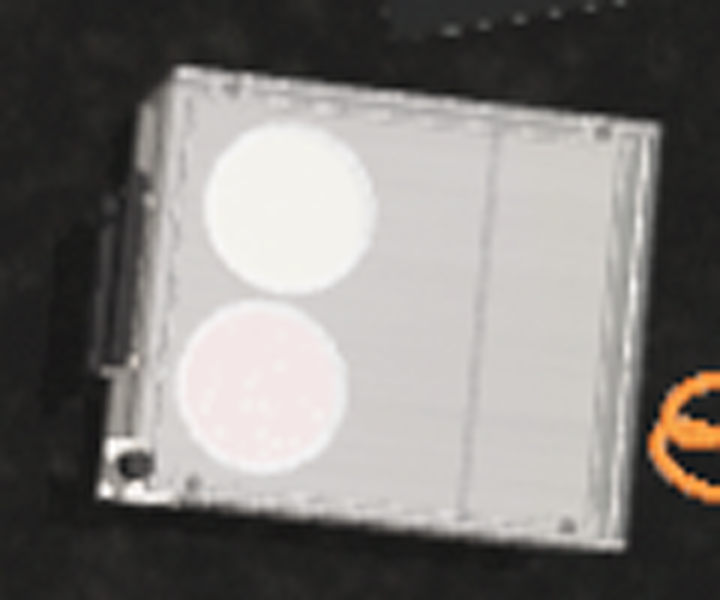

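```bash
cat > h.py <<'E'
import numpy as np, cv2
def K(c): return np.array([[c["fx"],0,c["cx"]],[0,c["fy"],c["cy"]],[0,0,1.]])
def D(c): return np.array([c["k1"],0,0,0,0.])
def ray_at_z(c,uv,z):
    n=cv2.undistortPoints(np.array([[uv]],float),K(c),D(c))[0,0]
    T=np.array(c["T"]); d=T[:3,:3]@[n[0],n[1],1]; o=T[:3,3]
    return o+d*(z-o[2])/d[2]
def proj(c,P):
    T=np.linalg.inv(np.array(c["T"])); P=np.atleast_2d(P)
    return cv2.projectPoints(P.astype(float),cv2.Rodrigues(T[:3,:3])[0],T[:3,3],K(c),D(c))[0][:,0]
def rackT(p): # x,y,yaw
    c,s=np.cos(p[2]),np.sin(p[2])
    T=np.eye(4);T[:2,:2]=[[c,-s],[s,c]];T[:2,3]=p[:2];return T
def r2w(p,P): 
    P=np.atleast_2d(np.array(P,float)); T=rackT(p); return P@T[:3,:3].T+T[:3,3]
E
cat > fit0.py <<'E'
from h import *
from cell import robot
from scipy.optimize import least_squares
ct=robot.read_camera("top"); cs=robot.read_camera("side")
t=lambda a,b:(300+a/6-.4,145+b/6-.4)
s=lambda a,b:(225+a/3.8-.4,210+b/3.8-.4)
obs=[(ct,t(133,463),(-.137,-.102,.1875)),(ct,t(660,123),(.131,.114,.139)),(ct,t(625,550),(.131,-.114,.139)),(ct,t(176,68),(-.131,.114,.139)),
(cs,s(150,418),(.131,-.114,.139)),(cs,s(582,352),(.131,.114,.139)),(cs,s(68,90),(-.137,-.102,.1875))]
def f(p): return np.concatenate([proj(c,r2w(p,P))[0]-np.array(uv) for c,uv,P in obs])
r=least_squares(f,[.45,-.4,-1.5],loss="soft_l1")
print(r.x, r.fun.reshape(-1,2).round(1).tolist())
for n,P in dict(knob=(-.137,-.102,.174),edge=(-.131,0,.105)).items(): print(n,r2w(r.x,P).round(4))
for a,b in [(493,130),(460,518)]:
    w=ray_at_z(ct,t(a,b),.108); print("line in rack",(np.linalg.inv(rackT(r.x))@[*w,1]).round(4))
for z in [(101,373),(135,285)]:
    pass
np.save("rack.npy",r.x)
E
python3 fit0.py
```

```text
[ 0.51432645 -0.53178033 -1.6841443 ] [[1.0, 0.4], [0.3, 0.1], [0.2, -0.1], [0.0, -0.2], [-0.8, -0.2], [0.9, -0.6], [-0.1, -12.8]]
knob [[ 0.4285 -0.3841  0.174 ]]
edge [[ 0.5291 -0.4016  0.105 ]]
line in rack [0.0496 0.1058 0.108  1.    ]
line in rack [ 0.0506 -0.1066  0.108   1.    ]
```

>>> move_arm(
  increments=[
    [91, 0, 0, -8, 0, 0, 0.143],
    [91, 0, 0, -8, 0, 0, 0.143],
    [91, 0, 0, -8, 0, 0, 0.143],
    [91, 0, 0, 0, 0, 0, 0.143],
    [91, -13.5, -23, 0, 0, 0, 0],
    [91, -13.5, -23, 0, 0, 0, 0],
    [91, -13.5, -23, 0, 0, 0, 0],
    [91, -13.5, -23, 0, 0, 0, 0],
    [91, -13.5, -23, 0, 0, 0, 0],
    [91, -13.5, -23, 0, 0, 0, 0],
  ],
  newtons=20,
)

```text
time: 2.4
tool_pos: [0.3828, -0.408, 0.2515]
tool_rot: [3.141, -0.0, -1.708]
contact_force: [0.6, -0.3, 0.2]
opening: 0.091
```

```bash
cat > look.py <<'E'
import sys
from h import *
from cell import robot
n=sys.argv[1]; out=sys.argv[2]
c=robot.read_camera(n); p=np.load("rack.npy")
im=np.ascontiguousarray(c["img"][:,:,::-1]); 
cv2.imwrite(f"pics/{out}_raw.png",im)
pts=dict(knobtop=(-.137,-.102,.1875),fl=(-.131,.114,.139),fr=(-.131,-.114,.139),bar1=(-.152,.052,.172),bar2=(-.152,-.052,.172))
import pickle; pickle.dump(c,open(f"pics/{out}.pkl","wb"))
k=1.5
b=cv2.resize(im,None,fx=k,fy=k,interpolation=cv2.INTER_CUBIC)
for q,P in pts.items():
    uv=proj(c,r2w(p,P))[0]; print(q,uv.round(1)); cv2.drawMarker(b,tuple(int(v*k) for v in uv),(0,0,255),cv2.MARKER_CROSS,14,1)
cv2.imwrite(f"pics/{out}.png",b)
E
python3 look.py wrist w1
```

```text
knobtop [220.8 155.4]
fl [ 218.  -163.4]
fr [234.3 159. ]
bar1 [186. -80.]
bar2 [199.8  88.2]
```

View pics/w1.png

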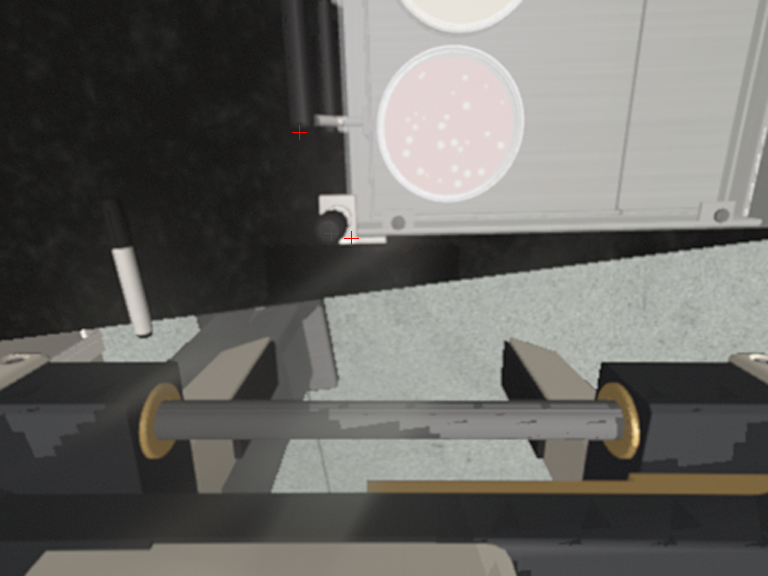

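Run:
```python
import cv2,numpy as np
im=cv2.imread("pics/w1_raw.png")[0:170,180:290].astype(float)
im=np.clip((im/255)**.45*255,0,255).astype(np.uint8)
cv2.imwrite("pics/w1g.png",cv2.resize(im[:,:],None,fx=3.5,fy=3.5,interpolation=cv2.INTER_CUBIC))
cv2.imwrite("pics/w1k.png",cv2.resize(im[115:170,15:75],None,fx=10,fy=10,interpolation=cv2.INTER_CUBIC))
```

```text
(no output)
```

View pics/w1g.png

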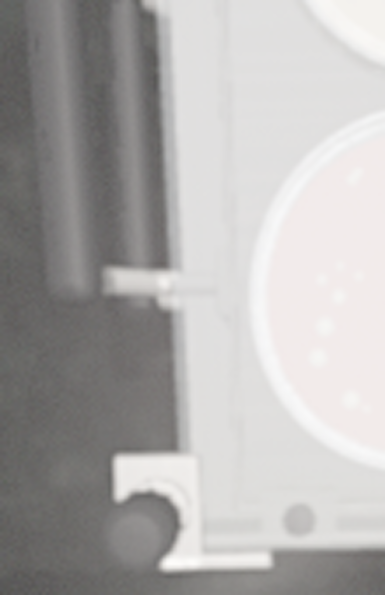

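View pics/w1k.png

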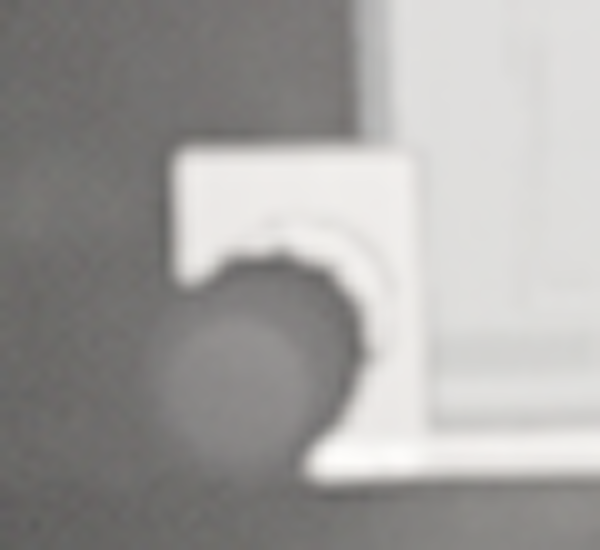

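```bash
cat > goal.py <<'E'
import sys
from h import *
from cell import robot
from scipy.spatial.transform import Rotation as R
def delta(goal):
    s=robot.observe(); Rm=R.from_euler("xyz",s["tool_rot"]).as_matrix()
    print("tcp",s["tool_pos"].round(4),"rot",s["tool_rot"].round(4),"F",s["contact_force"].round(1),"t",s["time"], "open",s["opening"])
    print("shift tool mm",(Rm.T@(np.array(goal)-s["tool_pos"])*1000).round(1), "yaw err (rack)",(s["tool_rot"][2]-np.load("rack.npy")[2]).round(4))
E
python3 - <<'E'
from goal import *; import pickle
c=pickle.load(open("pics/w1.pkl","rb"))
w=ray_at_z(c,(218.5,153.5),.1875); print(w); print((np.linalg.inv(rackT(np.load("rack.npy")))@[*w,1]).round(4))
delta([w[0],w[1],.163])
E
```

```text
[ 0.43017049 -0.38264906  0.1875    ]
[-0.1387 -0.1005  0.1875  1.    ]
tcp [ 0.3854 -0.4066  0.2514] rot [-3.1400e+00  6.0000e-04 -1.7057e+00] F [ 1.3  2.7 -0.8] t 2.45 open 0.09124369198416182
shift tool mm [-29.7 -41.   88.5] yaw err (rack) -0.0216
```

>>> move_arm(
  increments=[
    [60, -15, -20, 0, 0, 0, -0.02],
    [60, -14, -20, 0, 0, 0, 0],
    [60, 0, 0, 10, 0, 0, 0],
    [60, 0, 0, 15, 0, 0, 0],
    [60, 0, 0, 0, 0, 0, 0],
    [60, 0, 0, 0, 0, 0, 0],
  ],
)

```text
time: 3.2
tool_pos: [0.428, -0.3828, 0.2238]
tool_rot: [3.141, 0.001, -1.685]
contact_force: [0.3, -0.1, 0.9]
opening: 0.0599
```

```bash
python3 look.py wrist w2; python3 -c "
from goal import *
delta([.4297,-.383,.163])"
python3 - <<'E'
import cv2,numpy as np
im=cv2.imread("pics/w2_raw.png").astype(float)
im=np.clip((im/255)**.45*255,0,255).astype(np.uint8)
cv2.imwrite("pics/w2g.png",cv2.resize(im,None,fx=1.5,fy=1.5,interpolation=cv2.INTER_CUBIC))
E
```

```text
knobtop [261.2 218.5]
fl [ 270.2 -115.8]
fr [267.5 210.2]
bar1 [236.8 -23.8]
bar2 [240.4 146.4]
tcp [ 0.4279 -0.3828  0.2237] rot [ 3.1403e+00  1.5000e-03 -1.6854e+00] F [ 0.4  0.6 -0.4] t 3.25 open 0.05976608084127196
shift tool mm [ 0.1 -1.9 60.7] yaw err (rack) -0.0013
```

View pics/w2g.png

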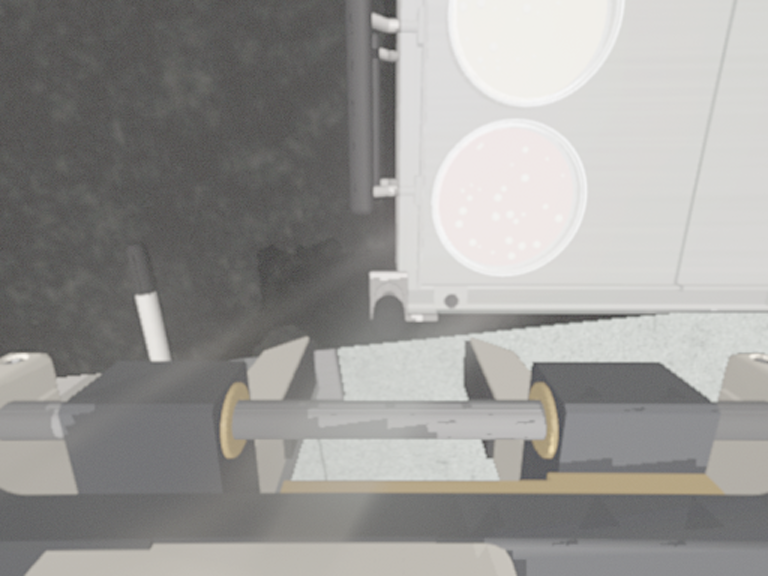

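>>> move_arm(
  increments=[
    [60, 0, -2, 22, 0, 0, 0],
    [60, 0, 0, 22, 0, 0, 0],
    [60, 0, 0, 20, 0, 0, 0],
    [60, 0, 0, 3, 0, 0, 0],
    [60, 0, 0, 0, 0, 0, 0],
  ],
)

```text
time: 3.88
tool_pos: [0.4298, -0.3855, 0.158]
tool_rot: [-3.139, -0.003, -1.688]
contact_force: [0.5, -0.1, 0.4]
opening: 0.0597
```

```bash
python3 -c "
from goal import *
delta([.4297,-.383,.157])"
```

```text
tcp [ 0.4298 -0.3855  0.158 ] rot [-3.1386e+00 -2.8000e-03 -1.6877e+00] F [ 0.5 -0.1  0.4] t 3.875 open 0.059742762475521405
shift tool mm [-2.5  0.4  1. ] yaw err (rack) -0.0036
```

>>> move_arm(
  increments=[
    [60, -2.5, 0, 0, 0, 0, 0],
    [35, 0, 0, 0, 0, 0, 0],
    [10, 0, 0, 0, 0, 0, 0],
    [10, 0, 0, 0, 0, 0, 0],
    [10, 0, 0, 0, 0, 0, 0],
    [10, 0, 0, 0, 0, 0, 0],
  ],
  newtons=20,
)

```text
time: 4.62
tool_pos: [0.4309, -0.383, 0.1605]
tool_rot: [-3.136, -0.004, -1.688]
contact_force: [1.3, 0.5, 2.1]
opening: 0.0161
```

>>> move_arm(
  increments=[
    [10, 0, 0, -6, 0, 0, 0],
    [10, 0, 0, -6, 0, 0, 0],
    [10, 0, 0, -6, 0, 0, 0],
    [10, 0, 0, -5, 0, 0, 0],
    [10, 0, 0, 0, 0, 0, 0],
  ],
)

```text
time: 5.25
tool_pos: [0.4309, -0.383, 0.1844]
tool_rot: [-3.136, -0.004, -1.688]
contact_force: [0.9, -0.8, -3.6]
opening: 0.0161
```

>>> move_arm(
  increments=[
    [10, 0, 0, -2, 0, 0, 0],
    [10, 0, 0, -1, 0, 0, 0],
    [10, 0, 0, 0, 0, 0, 0],
  ],
)

```text
time: 5.62
tool_pos: [0.4309, -0.383, 0.1845]
tool_rot: [-3.137, -0.002, -1.688]
contact_force: [2.0, -1.0, -2.8]
opening: 0.0162
```

```bash
python3 look.py side s2
python3 - <<'E'
import cv2,numpy as np
im=cv2.imread("pics/s2_raw.png")[200:290,210:350]
cv2.imwrite("pics/s2z.png",cv2.resize(im,None,fx=5.5,fy=5.5,interpolation=cv2.INTER_CUBIC))
E
```

```text
knobtop [242.4 220.5]
fl [328.6 229.5]
fr [238.  239.8]
bar1 [303.  216.4]
bar2 [261.7 220.7]
```

View pics/s2z.png

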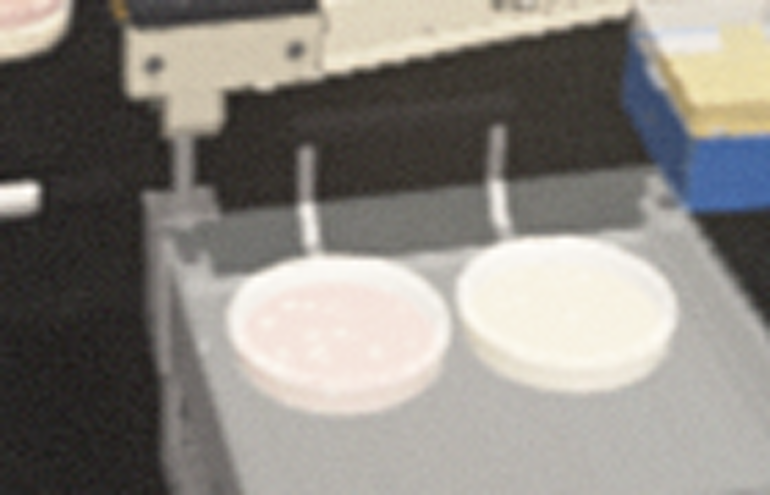

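>>> move_arm(
  increments=[
    [10, 0, 0, -5, 0, 0, 0],
    [10, 0, 0, -1, 0, 0, 0],
  ],
)

```text
time: 5.92
tool_pos: [0.4297, -0.3827, 0.1867]
tool_rot: [3.141, 0.001, -1.688]
contact_force: [4.0, -2.1, -6.2]
opening: 0.0165
```

>>> move_arm(
  increments=[
    [50, 0, 0, 0, 0, 0, 0],
    [50, 0, 0, 0, 0, 0, 0],
    [50, 0, 0, 0, 0, 0, 0],
    [50, 0, 0, -15, 0, 0, 0],
    [50, 0, 0, -25, 0, 0, 0],
    [50, 0, 0, -25, 0, 0, 0],
    [50, 0, 0, 0, 0, 0, 0],
  ],
)

```text
time: 6.8
tool_pos: [0.4297, -0.3831, 0.2605]
tool_rot: [-3.138, -0.004, -1.688]
contact_force: [-0.5, 0.0, 0.3]
opening: 0.0504
```

```bash
python3 look.py side s3
python3 - <<'E'
import cv2,numpy as np
im=cv2.imread("pics/s3_raw.png")[190:280,210:350].astype(float)
im=np.clip((im/255)**.5*255,0,255).astype(np.uint8)
cv2.imwrite("pics/s3z.png",cv2.resize(im,None,fx=5.5,fy=5.5,interpolation=cv2.INTER_CUBIC))
E
python3 - <<'E'
from goal import *
p=np.load("rack.npy")
w=r2w(p,(-.152,0,.2))[0]; print(w); delta(w)
E
```

```text
knobtop [242.4 220.5]
fl [328.6 229.5]
fr [238.  239.8]
bar1 [303.  216.4]
bar2 [261.7 220.7]
[ 0.53151847 -0.38075571  0.2       ]
tcp [ 0.4293 -0.3826  0.2591] rot [-3.1398e+00 -2.5000e-03 -1.6881e+00] F [-0.2 -0.8 -1. ] t 6.85 open 0.05026361198698412
shift tool mm [ -13.9 -101.2   59.2] yaw err (rack) -0.0039
```

View pics/s3z.png

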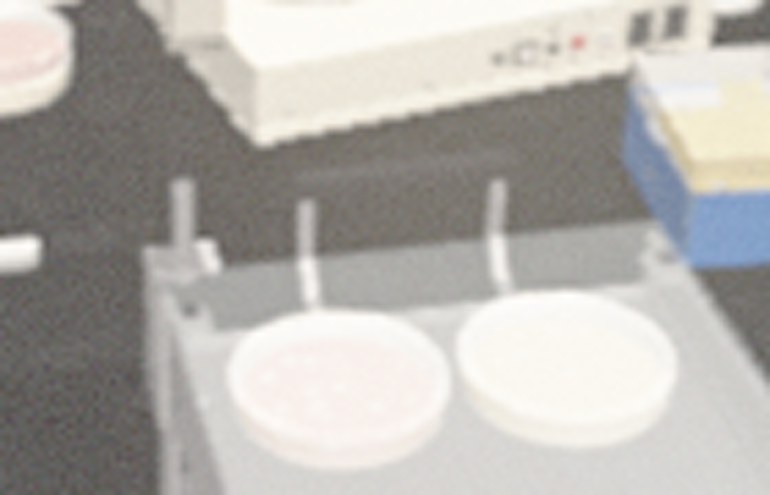

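>>> move_arm(
  increments=[
    [50, -4, -34, 0, 0, 0, 0],
    [50, -5, -34, 0, 0, 0, 0],
    [50, -5, -33, 0, 0, 0, 0],
    [50, 0, 0, 12, 0, 0, 0],
    [50, 0, 0, 12, 0, 0, 0],
    [50, 0, 0, 0, 0, 0, 0],
  ],
)

```text
time: 7.6
tool_pos: [0.5301, -0.3791, 0.2277]
tool_rot: [3.134, 0.003, -1.69]
contact_force: [0.2, 0.7, -0.4]
opening: 0.05
```

```bash
python3 look.py wrist w3
python3 - <<'E'
from goal import *
import cv2,numpy as np
im=cv2.imread("pics/w3_raw.png").astype(float)
im=np.clip((im/255)**.45*255,0,255).astype(np.uint8)
cv2.imwrite("pics/w3g.png",cv2.resize(im,None,fx=1.5,fy=1.5,interpolation=cv2.INTER_CUBIC))
p=np.load("rack.npy")
w=r2w(p,(-.152,0,.15))[0]; delta(w)
E
```

```text
knobtop [279.7 327.5]
fl [287.8  54.7]
fr [282.3 301.1]
bar1 [261.2 141.1]
bar2 [261.6 265.3]
tcp [ 0.5302 -0.3794  0.2285] rot [ 3.1349e+00  2.5000e-03 -1.6902e+00] F [ 0.3  0.5 -0.2] t 7.65 open 0.05013224805695677
shift tool mm [ 1.4 -2.  78.5] yaw err (rack) -0.0061
```

View pics/w3g.png

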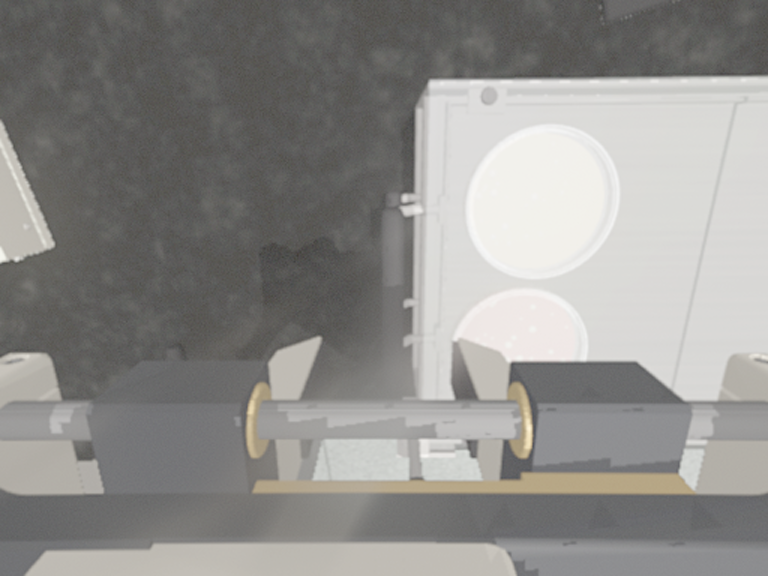

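>>> move_arm(
  increments=[
    [40, 2, -1, 25, 0, 0, -0.006],
    [40, 0, 0, 25, 0, 0, 0],
    [40, 0, 0, 22, 0, 0, 0],
    [40, 0, 0, 4, 0, 0, 0],
    [40, 0, 0, 0, 0, 0, 0],
  ],
)

```text
time: 8.28
tool_pos: [0.5289, -0.3839, 0.1552]
tool_rot: [3.14, -0.002, -1.688]
contact_force: [0.1, -0.0, -0.5]
opening: 0.04
```

```bash
python3 look.py wrist w4
python3 - <<'E'
from goal import *
import cv2,numpy as np
im=cv2.imread("pics/w4_raw.png").astype(float)
im=np.clip((im/255)**.45*255,0,255).astype(np.uint8)
cv2.imwrite("pics/w4g.png",cv2.resize(im,None,fx=1.5,fy=1.5,interpolation=cv2.INTER_CUBIC))
p=np.load("rack.npy")
w=r2w(p,(-.1515,0,.15))[0]; delta(w)
E
```

```text
knobtop [279.6 419.1]
fl [291.4  33.1]
fr [282.6 363.7]
bar1 [252.3 159. ]
bar2 [254.1 330.7]
tcp [ 0.529  -0.384   0.1554] rot [ 3.1404e+00 -2.0000e-03 -1.6875e+00] F [ 0.9 -0.   0.3] t 8.325 open 0.039996336303287784
shift tool mm [-3.  -2.2  5.4] yaw err (rack) -0.0034
```

View pics/w4g.png

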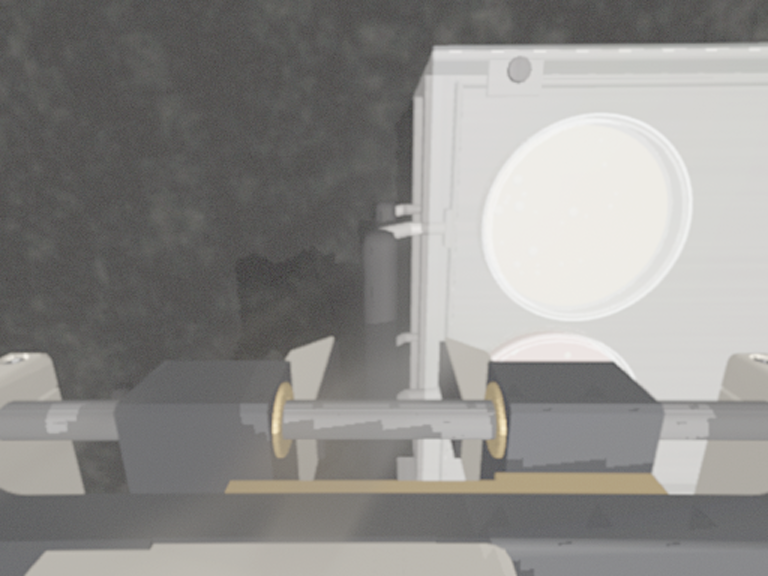

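>>> move_arm(
  increments=[
    [40, -2.5, -2, 5, 0, 0, 0],
    [40, 0, 0, 0, 0, 0, 0],
    [25, 0, 0, 0, 0, 0, 0],
    [5, 0, 0, 0, 0, 0, 0],
    [5, 0, 0, 0, 0, 0, 0],
    [5, 0, 0, 0, 0, 0, 0],
  ],
  newtons=30,
)

```text
time: 9.07
tool_pos: [0.5323, -0.382, 0.1526]
tool_rot: [-3.14, -0.004, -1.687]
contact_force: [0.0, 0.3, -0.6]
opening: 0.0117
```

Run:
```python
from goal import *
p=np.load("rack.npy")
w=r2w(p,(-.1515,0,.15))[0]; delta(w)
print(robot.observe()["torque"])
```

```text
tcp [ 0.5323 -0.382   0.1526] rot [-3.1395 -0.004  -1.6873] F [ 0.   0.3 -0.6] t 9.075 open 0.011672670262084855
shift tool mm [-0.6  0.9  2.6] yaw err (rack) -0.0032
[ 0.20934273 -0.03400429  0.02087197]
```

>>> move_arm(
  increments=[
    [5, -3, 0, 0, 0, 0, 0],
    [5, -6, 0, 0, 0, 0, 0],
    [5, -8, 0, 0, 0, 0, 0],
    [5, -8, 0, 0, 0, 0, 0],
    [5, -6, 0, 0, 0, 0, 0],
    [5, -3, 0, 0, 0, 0, 0],
  ],
  newtons=40,
)

```text
time: 9.82
tool_pos: [0.5363, -0.3471, 0.1526]
tool_rot: [-3.139, -0.007, -1.688]
contact_force: [-0.9, -2.1, 0.6]
opening: 0.0115
```

```bash
python3 look.py top t2
python3 - <<'E'
from goal import *
p=np.load("rack.npy")
w=r2w(p,(-.1515-.181,0,.1526))[0]; delta(w)
print(robot.observe()["torque"])
import cv2
im=cv2.imread("pics/t2_raw.png")[145:245,290:420]
cv2.imwrite("pics/t2z.png",cv2.resize(im,None,fx=6,fy=6,interpolation=cv2.INTER_CUBIC))
E
```

```text
knobtop [322.7 222.2]
fl [329.  155.8]
fr [321.8 226.6]
bar1 [322.2 172.6]
bar2 [318.8 205.7]
tcp [ 0.5363 -0.3468  0.1526] rot [-3.1391 -0.0061 -1.6876] F [-0.3  0.2  0.2] t 9.875 open 0.011721904038684982
shift tool mm [-146.2    1.4   -0.9] yaw err (rack) -0.0034
[ 0.22319244  0.0625453  -0.00994301]
```

View pics/t2z.png

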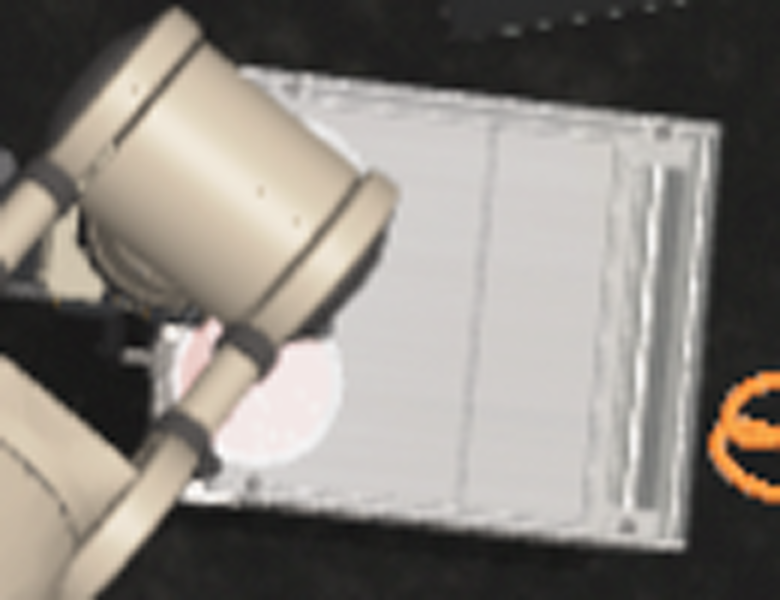

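>>> move_arm(
  increments=[
    [5, -4, 0, 0, 0, 0, 0],
    [5, -8, 0, 0, 0, 0, 0],
    [5, -10, 0, 0, 0, 0, 0],
    [5, -10, 0, 0, 0, 0, 0],
    [5, -10, 0, 0, 0, 0, 0],
    [5, -10, 0, 0, 0, 0, 0],
    [5, -10, 0, 0, 0, 0, 0],
    [5, -10, 0, 0, 0, 0, 0],
    [5, -8, 0, 0, 0, 0, 0],
    [5, -6, 0, 0, 0, 0, 0],
    [5, -3, 0, 0, 0, 0, 0],
    [5, 0, 0, 0, 0, 0, 0],
  ],
)

```text
time: 11.38
tool_pos: [0.5472, -0.2514, 0.1517]
tool_rot: [-3.14, -0.005, -1.687]
contact_force: [-0.2, -0.3, -0.6]
opening: 0.0119
```

Run:
```python
from goal import *
p=np.load("rack.npy")
w=r2w(p,(-.1515-.181,0,.1526))[0]; delta(w)
print(robot.observe()["torque"])
```

```text
tcp [ 0.5472 -0.2514  0.1517] rot [-3.14   -0.0055 -1.6869] F [-0.2 -0.3 -0.6] t 11.375 open 0.01190774051173886
shift tool mm [-50.2   1.1  -1.2] yaw err (rack) -0.0028
[-0.07634909  0.04558843 -0.0313906 ]
```

>>> move_arm(
  increments=[
    [5, -4, 0, -0.3, 0, 0, 0],
    [5, -7, 0, -0.3, 0, 0, 0],
    [5, -8, 0, -0.3, 0, 0, 0],
    [5, -8, 0, -0.3, 0, 0, 0],
    [5, -6, 0, -0.3, 0, 0, 0],
    [5, -4, 0, -0.3, 0, 0, 0],
    [5, -2, 0, 0, 0, 0, 0],
    [5, 0, 0, 0, 0, 0, 0],
  ],
)

```text
time: 12.38
tool_pos: [0.5516, -0.2094, 0.1526]
tool_rot: [3.142, -0.004, -1.687]
contact_force: [0.2, -0.4, -2.1]
opening: 0.0117
```

```bash
python3 look.py top t3;python3 look.py side s4
python3 - <<'E'
from goal import *
p=np.load("rack.npy")
w=r2w(p,(-.1515-.181,0,.1526))[0]; delta(w)
print(robot.observe()["torque"])
import cv2
im=cv2.imread("pics/t3_raw.png")[145:245,290:420]
cv2.imwrite("pics/t3z.png",cv2.resize(im,None,fx=6,fy=6,interpolation=cv2.INTER_CUBIC))
im=cv2.imread("pics/s4_raw.png")[180:330,220:390]
cv2.imwrite("pics/s4z.png",cv2.resize(im,None,fx=4,fy=4,interpolation=cv2.INTER_CUBIC))
E
```

```text
knobtop [322.7 222.2]
fl [329.  155.8]
fr [321.8 226.6]
bar1 [322.2 172.6]
bar2 [318.8 205.7]
knobtop [242.4 220.5]
fl [328.6 229.5]
fr [238.  239.8]
bar1 [303.  216.4]
bar2 [261.7 220.7]
tcp [ 0.5516 -0.2093  0.1526] rot [ 3.1416 -0.0037 -1.6874] F [-0.4  0.9 -2.1] t 12.475 open 0.011957114938697453
shift tool mm [-7.9  0.6 -0. ] yaw err (rack) -0.0032
[ 0.23991929 -0.03122916 -0.05603808]
```

View pics/t3z.png

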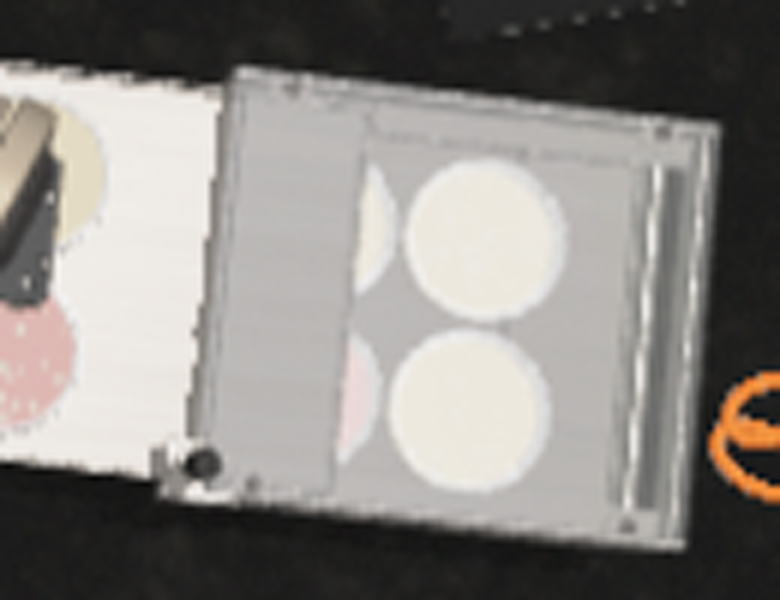

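View pics/s4z.png

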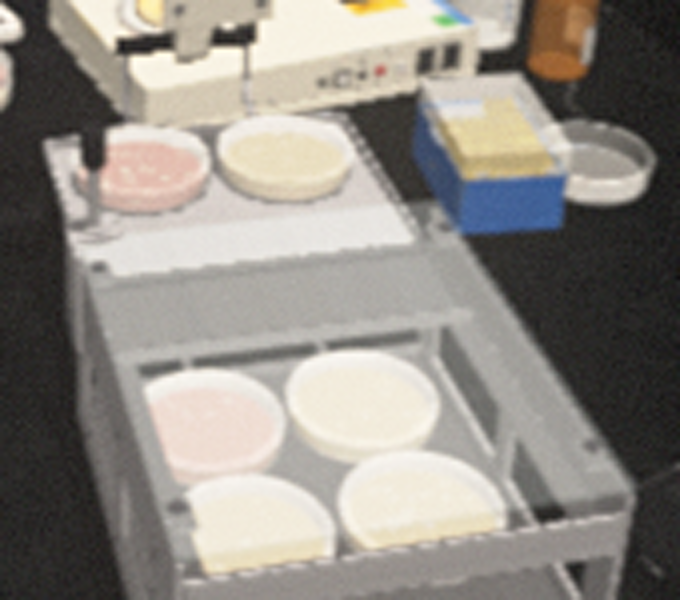

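```bash
python3 look.py wrist w5
python3 - <<'E'
from h import *
import pickle
c=pickle.load(open("pics/t3.pkl","rb")); p=np.load("rack.npy")
for a,b in [(366,118),(340,480),(352,300)]:
    uv=(290+a/6-.4,145+b/6-.4)
    for z in (.105,.115):
        w=ray_at_z(c,uv,z); print(a,b,z,(np.linalg.inv(rackT(p))@[*w,1]).round(4))
E
```

```text
knobtop [582.4 429.1]
fl [628.8  34. ]
fr [514.8 370.1]
bar1 [619.  163.6]
bar2 [554.  338.2]
366 118 0.105 [-0.0523  0.1009  0.105   1.    ]
366 118 0.115 [-0.0543  0.0991  0.115   1.    ]
340 480 0.105 [-0.0475 -0.0973  0.105   1.    ]
340 480 0.115 [-0.0496 -0.0978  0.115   1.    ]
352 300 0.105 [-5.04e-02  5.00e-04  1.05e-01  1.00e+00]
352 300 0.115 [-5.25e-02 -6.00e-04  1.15e-01  1.00e+00]
```

View pics/w5.png

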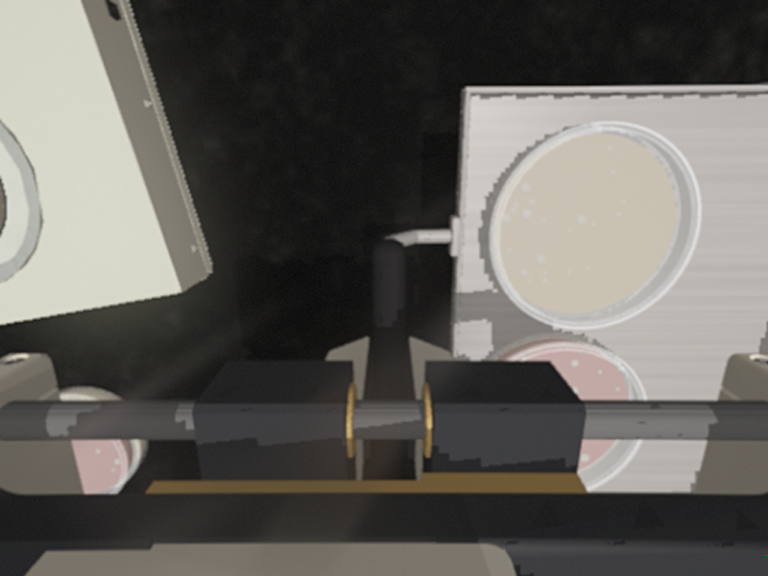

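>>> move_arm(
  increments=[
    [5, -2.5, 0, 0, 0, 0, 0],
    [5, -3, 0, -0.2, 0, 0, 0],
    [5, -2, 0, 0, 0, 0, 0],
    [5, 0, 0, 0, 0, 0, 0],
    [5, 0, 0, 0, 0, 0, 0],
  ],
)

```text
time: 13.15
tool_pos: [0.5524, -0.202, 0.1526]
tool_rot: [3.141, -0.004, -1.688]
contact_force: [-0.8, -0.9, -3.0]
opening: 0.0113
```

```bash
python3 look.py top t4 >/dev/null;python3 look.py side s5 >/dev/null
python3 - <<'E'
from goal import *
p=np.load("rack.npy")
w=r2w(p,(-.1515-.181,0,.1526))[0]; delta(w)
print(robot.observe()["torque"])
import cv2
im=cv2.imread("pics/t4_raw.png")[150:235,300:365]
cv2.imwrite("pics/t4z.png",cv2.resize(im,None,fx=7,fy=7,interpolation=cv2.INTER_CUBIC))
im=cv2.imread("pics/s5_raw.png")[205:280,225:345]
cv2.imwrite("pics/s5z.png",cv2.resize(im,None,fx=6.5,fy=6.5,interpolation=cv2.INTER_CUBIC))
E
```

```text
tcp [ 0.5524 -0.202   0.1526] rot [ 3.1413 -0.0041 -1.6879] F [-0.8 -0.5 -2.2] t 13.25 open 0.0118901749490085
shift tool mm [-0.5  0.5 -0. ] yaw err (rack) -0.0038
[ 0.00970266 -0.01563719  0.02119461]
```

View pics/t4z.png

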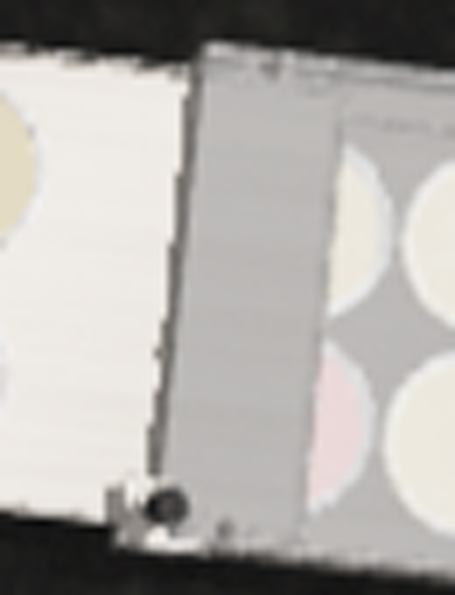

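View pics/s5z.png

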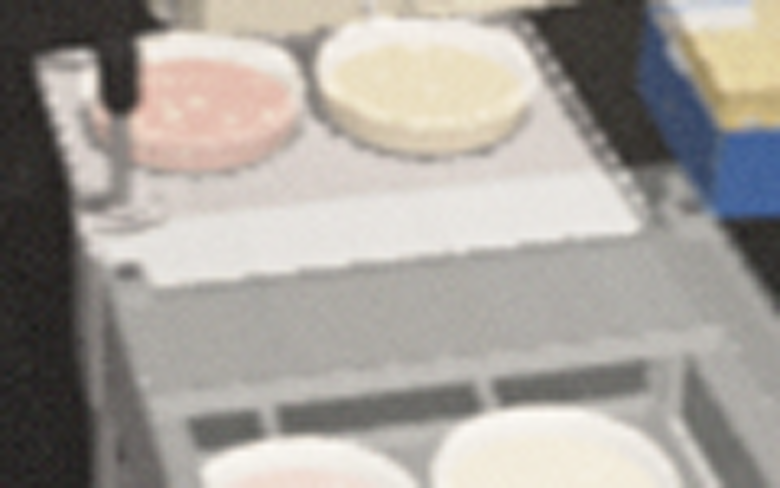

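Run:
```python
from h import *
import pickle
p=np.load("rack.npy"); inv=np.linalg.inv(rackT(p))
c=pickle.load(open("pics/t4.pkl","rb"))
z7=lambda uv:((np.array(uv)-[300,150]+.5)*7).round(0)
for y in (.1,0,-.08):
    print(y,"line",z7(proj(c,r2w(p,(-.131,y,.108)))[0]),"cover edge",z7(proj(c,r2w(p,(-.131,y,.139)))[0]),"rear rim",z7(proj(c,r2w(p,(-.061,y,.115)))[0]))
for a,b in [(342,120),(322,330),(305,510)]:
    print("rear",(inv@[*ray_at_z(c,(300+a/7-.5,150+b/7-.5),.115),1]).round(4))
for a,b in [(200,80),(176,250),(156,450)]:
    print("dark",(inv@[*ray_at_z(c,(300+a/7-.5,150+b/7-.5),.108),1]).round(4))
c=pickle.load(open("pics/s5.pkl","rb"))
for a,b in [(160,395),(450,362),(650,338)]:
    print("side rear",(inv@[*ray_at_z(c,(225+a/6.5-.5,205+b/6.5-.5),.115),1]).round(4))
for a,b in [(160,284),(400,257),(630,232)]:
    print("side boundary .139/.108",[(inv@[*ray_at_z(c,(225+a/6.5-.5,205+b/6.5-.5),z),1])[:2].round(4) for z in (.139,.108)])
```

```text
0.1 line [192.  85.] cover edge [203.  74.] rear rim [344. 100.]
0 line [170. 296.] cover edge [181. 290.] rear rim [323. 312.]
-0.08 line [153. 467.] cover edge [164. 465.] rear rim [306. 484.]
rear [-0.0609  0.0904  0.115   1.    ]
rear [-0.0608 -0.0083  0.115   1.    ]
rear [-0.0605 -0.0918  0.115   1.    ]
dark [-0.1274  0.1027  0.108   1.    ]
dark [-0.1306  0.0218  0.108   1.    ]
dark [-0.1304 -0.0719  0.108   1.    ]
side rear [-0.0607 -0.1013  0.115   1.    ]
side rear [-0.0585  0.0029  0.115   1.    ]
side rear [-0.0577  0.0776  0.115   1.    ]
side boundary .139/.108 [array([-0.0923, -0.095 ]), array([-0.1354, -0.0862])]
side boundary .139/.108 [array([-0.0914, -0.0071]), array([-0.1345,  0.0067])]
side boundary .139/.108 [array([-0.09  ,  0.0799]), array([-0.133 ,  0.0987])]
```

>>> move_arm(
  increments=[
    [5, 0, 0, 0, 0, 0, 0],
    [5, 0, 0, 0, 0, 0, 0],
    [5, 0, 0, 0, 0, 0, 0],
  ],
)

```text
time: 13.62
tool_pos: [0.5524, -0.202, 0.1526]
tool_rot: [3.141, -0.004, -1.688]
contact_force: [-0.2, -0.5, -2.1]
opening: 0.0113
```

Run:
```python
from goal import *
p=np.load("rack.npy")
w=r2w(p,(-.1515-.181,0,.1526))[0]; delta(w)
for i in range(3): robot.read_camera("top")
delta(w)
```

```text
tcp [ 0.5524 -0.202   0.1526] rot [ 3.1414 -0.004  -1.6881] F [-0.2 -0.5 -2.1] t 13.625 open 0.011301081940984082
shift tool mm [-0.5  0.5  0. ] yaw err (rack) -0.0039
tcp [ 0.5524 -0.202   0.1526] rot [ 3.1414 -0.004  -1.688 ] F [-1.  -0.5 -2.9] t 13.775 open 0.011676303466687948
shift tool mm [-0.5  0.5 -0. ] yaw err (rack) -0.0039
```

Everything is steady, so I'm handing in while still holding the tray.

```bash
python3 -c "
from cell import robot
print(robot.hand_in())"
```

```text
the job is handed in; nothing more can be done
None
```

I lifted the locking pin by its knob, drew the tray out about 181 mm to its loading line, and handed in at about 13.8 s with the gripper still holding the handle. The hand-in gives no verdict, so these are only my own last checks:

- **Pin:** the tool rose about 26 mm and then met the stop. After I let go, the side picture still showed the pin up.
- **Loading line:** the top camera puts the line about 0.5 mm from the rack's front edge. It read the tray's rear rim at -60.5 to -61 mm against -61 mm wanted, and the tool position agrees to about 0.5 mm.
- **Disagreement:** the side camera was rougher. It read the rear rim at -58 to -61 mm, so up to about 3 mm short, and a light/dark boundary across the tray at about -134 mm. Both are still inside the 6 mm limit.
- **Level and held:** the tool is at the same height as when it first gripped (152.6 mm) and steady. The fingers carry about 2 to 3 N, within the 1.5 to 4 N the task states. I did not measure the tray's tilt or the load on the runners directly.
- **Dishes and bench:** both dishes were flat in the front of the tray in the last pictures. The arm touched nothing else on the bench, but I did not re-measure the other items.

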